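# Clamp the plate exposure unit and start the exposure

### The job

A plate is lying ready in the blue-lidded UV exposure unit: start its exposure by pressing with the closed fingertips; nothing needs to be grasped. Press the red handles of both lid clamps fully down (either one first), then push the far end of the red mains rocker down until it is fully switched on, and last press the green start button right in and let it come back out. Do not press the red stop button on the yellow base, and leave the tools and materials on the table and on the lid where they are.

Things in the scene. Friction and masses are not known exactly. Their poses are not given: they have to be found in the camera images.
- unit: UV exposure unit, fixed to the table: white case 360 mm deep (x) by 420 wide (y), deck 110 mm above the table, blue lid on its rear, lid top at 146 mm. Origin: centre of its underside. x points from its front edge to its rear hinges, y to its left, z up. On the deck's front strip, left to right: clamp, red rocker, black timer display (10 mm high), green start, red stop, clamp.
- left_clamp (a joint): Handle of the left lid clamp (toggle clamp), rad: 1.0 = level, fully closed (end stop); elevation above level = 1.0 minus the value. Starts raised 0.55 to 0.8 rad, stays where left (friction); closing takes about 6 to 9 N down on the red grip. The steel arm behind the pivot comes down on the lid with it.
- left_grip (a point): Middle of the upper face of the left handle's red grip (moves with it), 74 mm from the pivot along the handle. The grip is 20 mm wide, 16 thick, and runs from 38 to 110 mm from the pivot. The handle points from the pivot to the unit's front (its -x) and swings down in the unit's x-z plane; when closed its upper face is level, 8 mm above the pivot.
- left_pivot (a point): Pivot axis of the left handle (along the unit's y), fixed on the unit, 46 mm above the deck. The steel side plates of the clamp frame reach 8 mm above it.
- right_clamp (a joint): Handle of the right lid clamp; the same as the left.
- right_grip (a point): Middle of the upper face of the red grip of the right clamp handle; as on the left.
- right_pivot (a point): Pivot axis of the right handle; as on the left.
- mains (a joint): Red mains rocker, rad: 0 = off (start), 0.40 = fully on (end stop); stays where left; its raised end takes about 4 N. V-shaped paddle 44 mm (unit's x) by 26, pivoting mid-length about the unit's y. Off: near half level, far (ON) half with white dot slopes up away from the robot, edge 8.6 mm above the pivot. On: far half level at pivot height.
- mains_on_end (a point): Point on the upper face of the rocker's far (ON) half, 18 mm from the pivot, on its midline; moves with the rocker.
- mains_pivot (a point): Rocker pivot: middle of the V of the paddle, on its face, 13 mm above the deck; fixed on the unit. The black bezel around it is 58 by 36 mm and 6 mm high.
- start (a joint): Green start push button, 28 mm across: travel in m, 0 = out, 0.006 = fully in; springs back by itself; fully in takes 5 N.
- start_top (a point): Centre of the top face of the green start button; moves down with it.
- stop (a joint): Red stop push button, 34 mm across, on a yellow base, 60 mm to the right of the start button: travel in m, 0 = out. Not to be pressed.
- stop_top (a point): Centre of the top face of the red stop button.
- brayer: Ink roller with purple roller 100 mm long and 40 mm across, red handle; lying on the table, about 185 mm long, 40 mm high. Origin under it on the table. Leave alone.
- tub: Teal plastic tub, 100 mm across, 85 mm high, on the table. Origin: centre of its base. Leave alone.
- ink_tube: Purple ink tube standing on its black cap on the table, about 52 by 58 mm and 163 mm high. Origin: centre of its base. Leave alone.
- block: Pink and purple inked lino block, 110 by 55 by 8 mm, lying on the table. Origin: centre of its underside. Leave alone.
- cutter: Lino cutter with a wooden handle, about 115 mm long, 26 mm high, lying on the table. Origin under its middle. Leave alone.
- knife: Ink knife with dark wooden handle, about 170 mm long, 14 mm high, lying on the unit's lid. Origin under its middle. Leave alone.
- loupe: Loupe (magnifier) with a black top, 42 mm across, 44 mm high, standing on the unit's lid. Origin: centre of its base. Leave alone.

How it is judged:
On the way, in this order (a step that is already met when the one before it is completed fails the run):
1. both lid clamps fully closed (either one first) (value of joint each of left_clamp, right_clamp above 0.93 rad), for 0.1 s.
2. mains rocker fully on, with the clamps closed (all of step 1 and value of joint mains above 0.35 rad), for 0.1 s.
3. green start button pressed in by at least 4.5 of its 6 mm, clamps closed and mains on (all of step 2 and value of joint start above 0.0045 m), for 0.05 s.
At the end, for the whole second after the job is handed in: Both clamp handles are down within 0.07 rad of fully closed, the rocker is within 0.05 rad of fully on, the start and stop buttons are out (under 1 mm pressed), and every loose thing is within 15 mm of where it began and at rest (all of step 2 and value of joint each of start, stop below 0.001 m and distance of each of brayer, tub, ink_tube, block, cutter, knife, loupe from where it was at the start of the episode below 0.015 m and linear speed of each of brayer, tub, ink_tube, block, cutter, knife, loupe below 0.02 m/s); the robot touches nothing.
It fails at once if the mains rocker pushed over (more than half way) while a clamp is not closed (value of joint mains above 0.2 rad and value of joint any of left_clamp, right_clamp below 0.93 rad).
It fails at once if the start button pressed (over 3 mm) before the mains is on (value of joint start above 0.003 m and value of joint mains below 0.35 rad).
It fails at once if the stop button pressed (over 2 mm) (value of joint stop above 0.002 m).
It fails at once if a loose tool or material shifted by more than 20 mm, or lifted (distance of any of brayer, tub, ink_tube, block, cutter, knife, loupe from where it was at the start of the episode above 0.02 m).
It also fails if it takes over 54 s, if anything falls off the work surface, if the arm or the gripper's body presses on something with over 40 N, if the wrist force passes 120 N, or if a joint passes its speed limit or range.

### The arm

A 7-joint arm with a two-finger parallel gripper is mounted at the origin on the work surface. World frame = base frame: x ahead of the robot, y to its left, z up, the work surface at z = 0. Lengths are in m, angles in rad, forces in N, time in s.
With the tool pointing down it reaches from about 0.4 to 0.85 m from the base axis. Payload 10.4 kg.
Tool frame: the origin (TCP) lies at the very end of the fingers, on their centre line; the grasp point (between the pads) lies manip.hold_point_z behind it (manip.hold_point_z is the distance from the TCP to the grasp point, in m); z points along the fingers, y is the direction in which the jaws open and shut (so a half turn about z gives the same grasp; the last joint's range is limited). The gripper opens to 85 mm and grips with 20 to 120 N. Pads are 22 mm wide; open, the fingers measure 114 mm over their backs; the gripper's body (76 mm by 85 mm) begins 54 mm behind the grasp point. The pads swing forward as they close: fully open they stand 13 mm farther back than shut.
Start: joints at [1.301, 0.332, -0.065, 1.46, 0.022, 1.35, -0.088], TCP at [0.153, -0.606, 0.231] pointing down, gripper open.
Joint ranges: [-2.6, 2.6], [-0.5, 2.12], [-1.47, 1.34], [0.16, 2.42], [-1.27, 4.41], [0.06, 2.06], [-2.6, 2.6]. Speed limits (rad/s): [2.22, 2.22, 2.79, 2.79, 3.14, 3.14, 3.14].

### API

Orientations are given as a unit quaternion [x, y, z, w].
In Python, from workcell import manip gives the robot as it stands.
- The arm moves only by the tool jog_arm, never from a script. Its arguments are lists of equal length, an entry for each row: "translation": the shift along the world's x, y, z in mm, a list of three; "turn": the turn about the world's z in degrees. In form: {"translation": [[x, y, z], ...], "turn": [turn, ...]}. A call has 1 to 12 rows; each row is the pose to reach, as a shift and turn from the pose measured when the call began; what a row does not reach only later rows make up. A row lasts 1/12 s, in which the tool goes at most 41.7 mm and 7.16 degrees, less where a joint would pass 70% of its speed; a pose out of reach is approached as far as the arm can. A call with a gripper value outside its range is refused whole. "grip" is the finger opening in mm, from 0 to 85.4, set as the call begins (left out, the last holds). The fingers move at their own pace and stop on an object; "grip_force" is the grip in N (left out, the last holds). Time passes only in rows, so rows that repeat a pose let the fingers close. It gives the time, the measured TCP pose, the force and the opening at its end, in the units of the state.
- manip.get_obs(): the state, without advancing time (a new reading comes with each control period).
- manip.camera(name): name is "scene" or "top" or "wrist"; returns a dict with "frame" (420x560x3 uint8, red, green, blue), "mtx" (3x3 intrinsics, pixels), "pose" (4x4, takes a point from camera to world coordinates). Camera axes: x right, y down, z forward; pixel columns grow to the right and rows downward; lengths in m; the calibration is good to about 2 mm. A picture is of the moment at which its call begins. There is no depth.
- manip.hand_in(): hands the job in, once; it reports no verdict.
Trained networks look in a picture, given as the dict that the camera call returned (one of the last four; its "shot" number tells which), for a name from the list of things; names that differ only in an ending like _2 or _b are one class to them, and where a whole thing is asked for, a point or a joint stands for the part that bears it (a point fixed in the world has none). Each returns a list of dicts, best first, with "confidence" (0 to 1); they miss things now and then, are a little off and sometimes report something else, mostly with a low value. They report only what shows in the picture. A call takes as long as a camera call.
- manip.outline_of(picture, label): "mask" (420x560 bool, what is visible of it) and "extent" ([left, top, right, bottom] in pixels, round what is visible of it).
- manip.pinpoint(picture, label): "at" ([column, row] in pixels: a listed point, or the origin of a listed thing).
The state is a dict: "clock": time; "joint_pos": joint angles; "joint_velocities": joint speeds; "tau": joint torques, N m; "position": TCP position; "ee_rot": TCP orientation; "ft_force": force on the tool from outside, world axes, zero at the start; "torque": the same for the moment, N m; "grip_width": opening from 0.0 (shut) to 1.0 (fully open).
Only numpy, scipy, OpenCV 4.12 (cv2) and the standard library are available. Lean on these libraries where they do the work, as an engineer would, in place of code of your own. Each camera call takes 0.05 s, during which the arm holds its last target. There are 200 camera calls.

## Working session

There is one attempt and no reset: what is moved stays moved. The work goes in short steps, Python scripts to look and compute and a tool call to move; the robot and the scene stay as the last step left them, time stands still between calls to the robot, and variables do not carry over. Pictures are saved under pics/ and viewed, about 8 in all and at most 12, crops included, and the job is handed in when it is done.

Besides the shell and the picture viewer there is one more tool, called after ">>>" as name(argument=value, ...) on one line, values as JSON. jog_arm: Moves the arm, as the interface text tells. Its arguments: {"type":"object","properties":{"translation":{"type":"array"},"turn":{"type":"array"},"grip":{"type":"number"},"grip_force":{"type":"number"}},"required":["translation","turn"]}

```bash
mkdir -p pics
cat > h.py <<'E'
import numpy as np, cv2, json
from workcell import manip
def px(P,c):
    q=np.linalg.inv(c["pose"])@np.append(P,1); u=c["mtx"]@q[:3]; return u[:2]/u[2]
def ray(uv,c):
    d=np.linalg.inv(c["mtx"])@[uv[0],uv[1],1]; return c["pose"][:3,3],c["pose"][:3,:3]@d
def atz(uv,c,z):
    o,d=ray(uv,c); return o+d*(z-o[2])/d[2]
def tri(obs):
    A=np.zeros((3,3));b=np.zeros(3);L=[]
    for uv,c in obs:
        o,d=ray(uv,c);d=d/np.linalg.norm(d);M=np.eye(3)-np.outer(d,d);A+=M;b+=M@o;L.append((o,M))
    X=np.linalg.solve(A,b); return X,[np.linalg.norm(M@(X-o)) for o,M in L]
E
cat > m.py <<'E'
from h import *
s=manip.get_obs();print(s["clock"],s["position"],s["ee_rot"],s["grip_width"],manip.hold_point_z)
C={n:manip.camera(n) for n in("scene","top")}
for n,c in C.items(): cv2.imwrite(f"pics/{n}0.png",c["frame"][:,:,::-1]); print(n,c["pose"][:3,3].round(3),c["pose"][:3,2].round(2))
for l in "unit left_grip left_pivot right_grip right_pivot mains_on_end mains_pivot start_top stop_top".split():
    o=[]
    for n,c in C.items():
        r=manip.pinpoint(c,l)
        print(l,n,[(np.round(q["at"]),round(q["confidence"],2)) for q in r[:2]])
        if r:o.append((r[0]["at"],c))
    if len(o)==2:
        X,e=tri(o);print("   tri",X.round(4),np.round(e,4))
print(manip.get_obs()["clock"])
E
python3 m.py; python3 -c "
import cv2,numpy as np;cv2.imwrite('pics/both.png',cv2.resize(np.vstack([cv2.imread('pics/scene0.png'),cv2.imread('pics/top0.png')]),None,fx=.7,fy=.7))"
```

```text
0.0 [ 0.15260437 -0.60567566  0.23049763] [ 9.92390159e-01  1.23130926e-01 -1.38582918e-04 -7.27363579e-04] 0.9999561496903364 0.0187
scene [ 1.12  -0.323  1.235] [-0.46  0.27 -0.85]
top [0.388 0.01  1.542] [ 0.12 -0.02 -0.99]
unit scene [(array([276., 313.]), 0.65)]
unit top [(array([310., 175.]), 0.7)]
   tri [ 0.7085 -0.1003  0.0008] [0.0056 0.0056]
left_grip scene [(array([300., 212.]), 0.5), (array([310., 234.]), 0.2)]
left_grip top [(array([250., 205.]), 0.66), (array([278., 204.]), 0.52)]
   tri [0.5805 0.0592 0.2316] [0.0022 0.0022]
left_pivot scene [(array([313., 234.]), 0.76)]
left_pivot top [(array([247., 192.]), 0.86)]
   tri [0.6242 0.0707 0.1699] [0.0006 0.0006]
right_grip scene [(array([188., 272.]), 0.89), (array([312., 237.]), 0.21)]
right_grip top [(array([436., 260.]), 0.62), (array([383., 208.]), 0.5)]
   tri [ 0.4997 -0.3386  0.1702] [0.0892 0.0892]
right_pivot scene [(array([200., 295.]), 0.55)]
right_pivot top [(array([310., 174.]), 0.62), (array([438., 258.]), 0.43)]
   tri [ 0.6549 -0.179   0.1845] [0.0907 0.0907]
mains_on_end scene [(array([280., 248.]), 0.49)]
mains_on_end top [(array([277., 206.]), 0.66)]
   tri [ 0.5955 -0.0101  0.1259] [0.0028 0.0028]
mains_pivot scene [(array([278., 241.]), 0.82), (array([389., 172.]), 0.74)]
mains_pivot top [(array([276., 212.]), 0.64)]
   tri [ 0.5777 -0.0067  0.1318] [0.0027 0.0027]
start_top scene [(array([233., 267.]), 0.55), (array([295., 171.]), 0.21)]
start_top top [(array([436., 261.]), 0.71), (array([328., 209.]), 0.48)]
   tri [ 0.5399 -0.2751  0.2599] [0.1444 0.1444]
stop_top scene [(array([212., 275.]), 0.62)]
stop_top top [(array([352., 213.]), 0.62)]
   tri [ 0.578  -0.2096  0.1325] [0.0038 0.0038]
1.0
```

View pics/both.png

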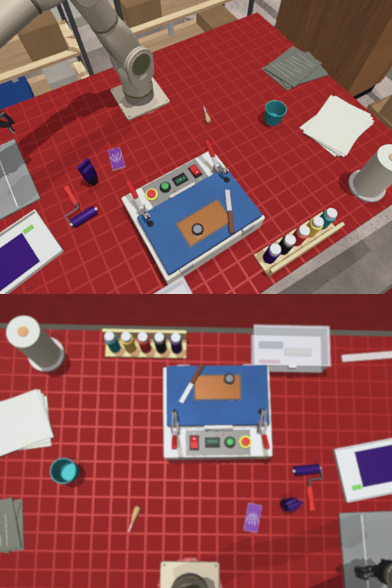

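```bash
python3 -c "
import cv2,numpy as np
t=cv2.resize(cv2.imread('pics/top0.png')[165:240,225:400],None,fx=4,fy=4,interpolation=2)
s=cv2.resize(cv2.imread('pics/scene0.png')[205:305,165:340],None,fx=3,fy=3,interpolation=2)
s=cv2.copyMakeBorder(s,0,0,0,t.shape[1]-s.shape[1],0)
cv2.imwrite('pics/crop1.png',np.vstack([t,s]))"
```

```text
(no output)
```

View pics/crop1.png

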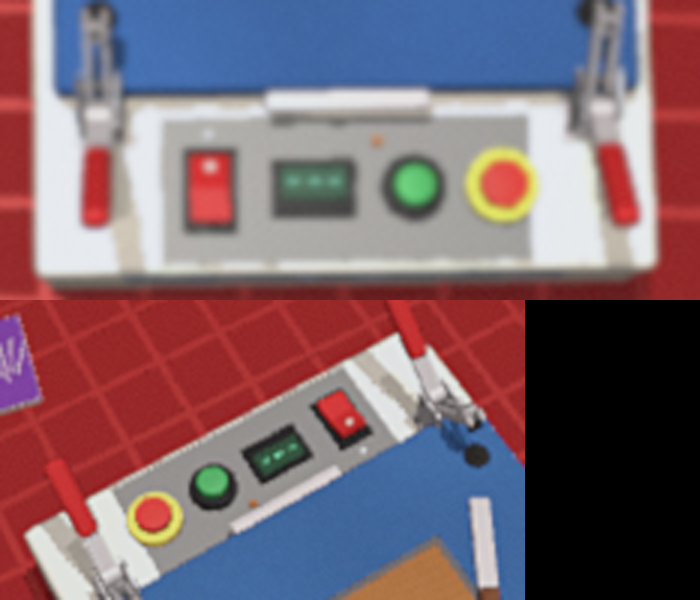

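```bash
cat > m2.py <<'E'
from h import *
C={n:manip.camera(n) for n in("scene","top")}
P=dict(mains=((278.7,244.3),(277.5,212.5),.116),start=((235.7,265),(328.5,211.2),.125),stop=((216.3,276.3),(351.2,211),.135),rgrip=((188.3,270.7),(379.5,210.8),.2),lgrip=((300,212),(249.2,211.7),.2))
for k,(a,b,z) in P.items():
    X,e=tri([(a,C["scene"]),(b,C["top"])]);print(k,X.round(4),round(e[0],4),atz(a,C["scene"],z).round(4),atz(b,C["top"],z).round(4))
for k,u,z in (("frontL",(38,274),.11),("frontR",(657,266),.11),("panelFL",(162,262),.11),("panelFR",(530,262),.11),("panelBL",(163,118),.11)):
    print(k,atz((u[0]/4+225,u[1]/4+165),C["top"],z).round(4))
E
python3 m2.py
```

```text
mains [ 0.5791 -0.009   0.1172] 0.0003 [ 0.5787 -0.0084  0.116 ] [ 0.5792 -0.0093  0.116 ]
start [ 0.5826 -0.1448  0.1315] 0.0 [ 0.5794 -0.1438  0.125 ] [ 0.5835 -0.1455  0.125 ]
stop [ 0.5846 -0.2051  0.129 ] 0.0007 [ 0.5879 -0.2051  0.135 ] [ 0.5835 -0.2049  0.135 ]
rgrip [ 0.5747 -0.2657  0.2086] 0.0006 [ 0.5699 -0.2658  0.2   ] [ 0.5761 -0.2669  0.2   ]
lgrip [0.5677 0.0636 0.2112] 0.0008 [0.562  0.0685 0.2   ] [0.5689 0.0633 0.2   ]
frontL [0.5215 0.1052 0.11  ]
frontR [ 0.5328 -0.3112  0.11  ]
panelFL [0.5307 0.0222 0.11  ]
panelFR [ 0.5342 -0.2254  0.11  ]
panelBL [0.6287 0.0231 0.11  ]
```

>>> jog_arm(translation=[[0,0,35],[35,20,60],[65,45,60],[95,70,60],[130,95,60],[160,120,60],[195,145,60],[225,175,60],[260,205,60],[290,230,60],[320,255,60],[350,280,60]], turn=[0,-3,-6,-9,-12.5,-12.5,-12.5,-12.5,-12.5,-12.5,-12.5,-12.5], grip=0)

```text
clock: 2.1
position: [0.5041, -0.3244, 0.2917]
ee_rot: [1.0, 0.014, 0.0, 0.0]
ft_force: [-0.1, -1.1, 0.2]
grip_width: -0.001
```

>>> jog_arm(translation=[[25,25,0],[50,50,-10],[58,58,-20],[58,58,-30],[58,58,-30]], turn=[0,0,0,0,0])

```text
clock: 2.52
position: [0.5613, -0.266, 0.259]
ee_rot: [1.0, 0.015, -0.001, -0.0]
ft_force: [-1.0, -1.2, 0.1]
grip_width: -0.002
```

```bash
cat > v.py <<'E'
from h import *
import sys
C={n:manip.camera(n) for n in("scene","top","wrist")}
p=manip.get_obs()["position"];I=[]
for n,c in C.items():
    im=c["frame"][:,:,::-1].copy(); u=px(p,c); print(n,u.round(1))
    if n!="wrist":
        cv2.circle(im,tuple(int(v) for v in u),1,(255,255,0),-1)
        x,y={"scene":(165,180),"top":(225,160)}[n]; im=cv2.resize(im[y:y+120,x:x+180],(450,300),interpolation=2)
    else: im=cv2.resize(im,(400,300))
    I.append(im)
I=[cv2.copyMakeBorder(i,0,0,0,450-i.shape[1],0) for i in I]
cv2.imwrite(f"pics/{sys.argv[1]}.png",cv2.resize(np.vstack(I),None,fx=.66,fy=.66) if 0 else np.vstack([I[0],I[1]]) if len(sys.argv)<3 else I[2])
for l in ("right_grip","left_grip"):
    for n in C:
        r=manip.pinpoint(C[n],l)
        if r: print(l,n,np.round(r[0]["at"],1),round(r[0]["confidence"],2))
E
python3 v.py a
```

```text
scene [181.4 257. ]
top [385.4 213.4]
wrist [276.2 266.9]
right_grip scene [187.5 271. ] 0.55
right_grip top [380.6 207.2] 0.53
right_grip wrist [277.6 203.3] 0.72
left_grip scene [300.8 209.7] 0.59
left_grip top [249.9 206.6] 0.75
```

View pics/a.png

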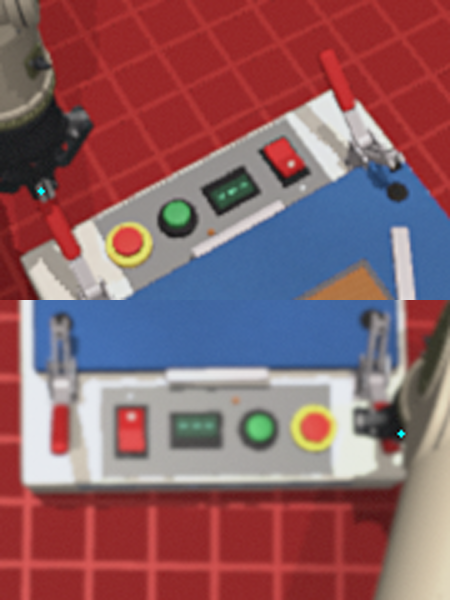

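>>> jog_arm(translation=[[0,0,-15],[0,0,-27],[0,0,-37],[0,0,-46],[0,0,-55],[0,0,-64],[0,0,-73],[0,0,-82],[0,0,-89],[0,0,-94],[0,0,-95],[0,0,-95]], turn=[0,0,0,0,0,0,0,0,0,0,0,0])

```text
clock: 3.97
position: [0.5618, -0.2668, 0.1666]
ee_rot: [1.0, 0.014, 0.0, 0.0]
ft_force: [0.3, 0.1, -0.7]
grip_width: -0.001
```

>>> jog_arm(translation=[[0,0,-2],[0,0,-4],[0,0,-6],[0,0,-6]], turn=[0,0,0,0])

```text
clock: 4.3
position: [0.5622, -0.2668, 0.1638]
ee_rot: [1.0, 0.014, 0.001, 0.001]
ft_force: [-11.8, 3.5, 23.9]
grip_width: 0.001
```

```bash
python3 v.py b
```

```text
scene [189.1 274.7]
top [376.7 218. ]
wrist [275.8 266.6]
right_grip scene [190.  271.7] 0.53
right_grip top [377.5 218.9] 0.41
left_grip scene [302.6 212.7] 0.67
left_grip top [249.2 208.9] 0.48
```

View pics/b.png

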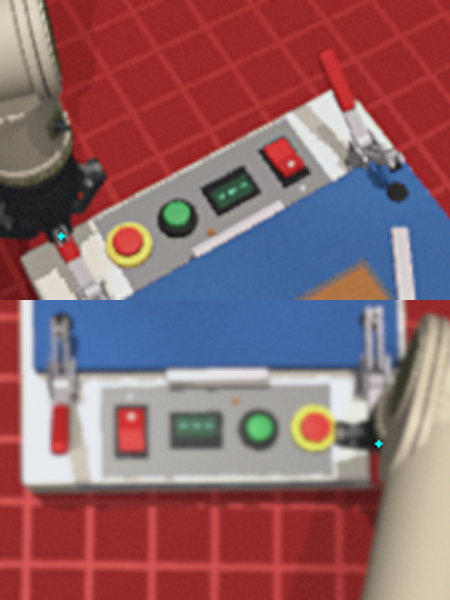

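>>> jog_arm(translation=[[0,0,35],[0,0,70],[0,10,100],[0,50,100],[-2,90,100],[-3,130,100],[-4,170,100],[-5,210,100],[-7,250,100],[-8,290,100],[-9,320,96],[-9,331,96]], turn=[0,0,0,0,0,0,0,0,0,0,0,0])

```text
clock: 5.75
position: [0.5522, 0.0704, 0.2596]
ee_rot: [1.0, 0.017, 0.001, -0.0]
ft_force: [-0.2, -0.3, 0.1]
grip_width: 0.0
```

```bash
python3 v.py c
```

```text
scene [297.9 197.6]
top [247.6 214.8]
wrist [280.8 266.1]
right_grip scene [189.1 270.8] 0.63
right_grip top [377.8 217.2] 0.52
right_grip wrist [362.1 154.4] 0.43
left_grip scene [277.5 328.6] 0.57
left_grip wrist [281.3 207.4] 0.69
```

View pics/c.png

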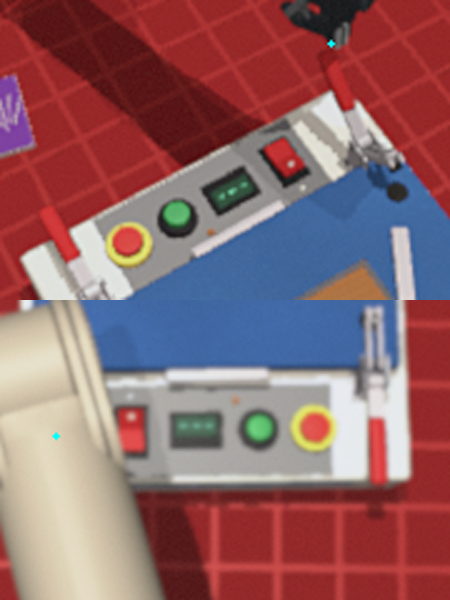

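>>> jog_arm(translation=[[0,-2,-15],[0,-2,-27],[0,-2,-37],[0,-2,-46],[0,-2,-55],[0,-2,-64],[0,-2,-73],[0,-2,-82],[0,-2,-90],[0,-2,-96],[0,-2,-100],[0,-2,-102]], turn=[0,0,0,0,0,0,0,0,0,0,0,0])

```text
clock: 7.2
position: [0.5528, 0.0611, 0.1631]
ee_rot: [1.0, 0.013, 0.001, 0.002]
ft_force: [-37.7, -5.4, 74.8]
grip_width: 0.001
```

>>> jog_arm(translation=[[0,0,25],[0,0,55],[10,-20,55],[25,-45,55],[42,-70,45],[43,-70,20],[43,-70,15],[43,-70,15]], turn=[0,0,0,0,0,0,0,0])

```text
clock: 7.87
position: [0.5944, -0.0085, 0.1757]
ee_rot: [1.0, 0.013, -0.001, 0.002]
ft_force: [-0.2, 0.4, 1.4]
grip_width: 0.003
```

```bash
cat > w.py <<'E'
from h import *
import sys
l=sys.argv[2]
C={n:manip.camera(n) for n in("scene","wrist")}
s=manip.get_obs();p=s["position"];z=float(sys.argv[3]);I=[];print(p,s["ft_force"].round(1) if hasattr(s["ft_force"],"round") else s["ft_force"])
for n,c in C.items():
    im=c["frame"][:,:,::-1].copy(); u=px(p,c);g=px([p[0],p[1],z],c)
    cv2.circle(im,tuple(int(v) for v in u),1,(255,255,0),-1);cv2.circle(im,tuple(int(v) for v in g),1,(255,0,255),-1)
    for k in l.split(","):
        r=manip.pinpoint(c,k)
        if r: print(k,n,np.round(r[0]["at"],1),round(r[0]["confidence"],2),atz(r[0]["at"],c,z).round(4))
    I.append(cv2.resize(im[180:300,165:345],(540,360),interpolation=2) if n=="scene" else cv2.resize(im,(320,240)))
I[1]=cv2.copyMakeBorder(I[1],0,0,0,220,0)
cv2.imwrite(f"pics/{sys.argv[1]}.png",np.vstack(I))
E
python3 w.py d mains_on_end,mains_pivot,left_grip 0.13
```

```text
[ 0.59562705 -0.00758022  0.17856877] [0.4 0.5 0.8]
mains_on_end scene [215.4 276.1] 0.6 [ 0.5837 -0.2064  0.13  ]
mains_pivot scene [281.3 243.1] 0.76 [ 0.5858 -0.0042  0.13  ]
left_grip scene [296.3 216.1] 0.7 [0.5309 0.0784 0.13  ]
mains_on_end wrist [277.6 228.6] 0.72 [ 0.5985 -0.0089  0.13  ]
mains_pivot wrist [280.9 252.9] 0.6 [ 0.5809 -0.0116  0.13  ]
left_grip wrist [155.3 327.4] 0.55 [0.5183 0.0793 0.13  ]
```

View pics/d.png

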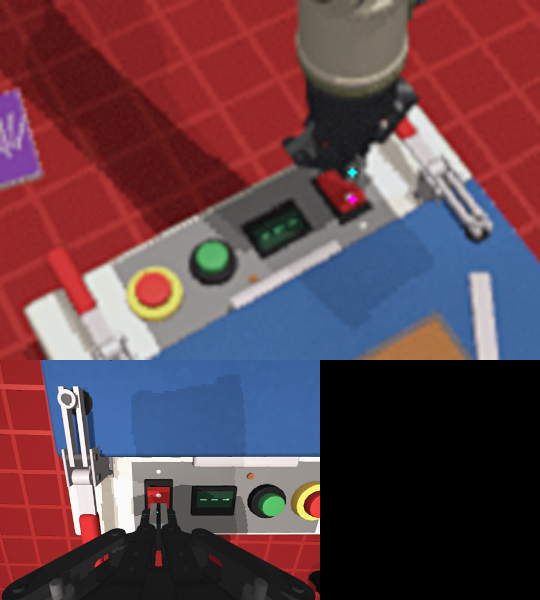

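>>> jog_arm(translation=[[1,-1,-10],[3,-1,-22],[3,-1,-34],[3,-1,-42],[3,-1,-47],[3,-1,-51],[3,-1,-54],[3,-1,-57],[3,-1,-59],[3,-1,-59]], turn=[0,0,0,0,0,0,0,0,0,0])

```text
clock: 9.1
position: [0.5999, -0.0095, 0.1228]
ee_rot: [1.0, 0.013, 0.003, 0.003]
ft_force: [-7.0, -1.2, 21.8]
grip_width: 0.004
```

>>> jog_arm(translation=[[0,0,25],[0,0,52],[-4,-35,52],[-8,-70,52],[-12,-105,52],[-17,-135,52],[-17,-136,48],[-17,-136,48]], turn=[0,0,0,0,0,0,0,0])

```text
clock: 9.77
position: [0.5818, -0.148, 0.1698]
ee_rot: [1.0, 0.011, 0.002, 0.003]
ft_force: [0.4, 0.9, -0.5]
grip_width: 0.001
```

```bash
python3 w.py e start_top,stop_top,mains_on_end 0.13
```

```text
[ 0.58276747 -0.14439273  0.17056733] [0.3 0.8 0.7]
start_top scene [237.7 265.6] 0.66 [ 0.5862 -0.1408  0.13  ]
stop_top scene [214.6 275. ] 0.41 [ 0.5797 -0.2068  0.13  ]
mains_on_end scene [281.5 247. ] 0.7 [ 0.5967 -0.01    0.13  ]
start_top wrist [277.9 241.3] 0.6 [ 0.5799 -0.1471  0.13  ]
stop_top wrist [368.5 236.5] 0.86 [ 0.5847 -0.2057  0.13  ]
mains_on_end wrist [ 64.6 204.5] 0.8 [ 0.6014 -0.0133  0.13  ]
```

View pics/e.png

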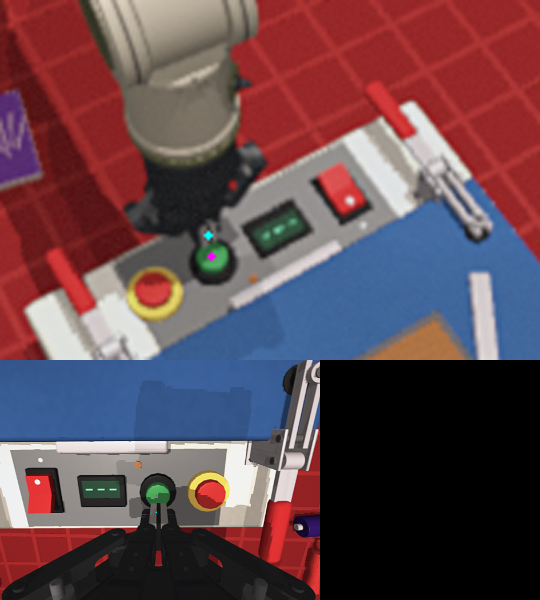

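>>> jog_arm(translation=[[0,-1,-15],[0,-1,-30],[0,-1,-36],[0,-1,-40],[0,-1,-44],[0,-1,-47],[0,-1,-47]], turn=[0,0,0,0,0,0,0])

```text
clock: 10.75
position: [0.5831, -0.1454, 0.126]
ee_rot: [1.0, 0.014, 0.003, 0.003]
ft_force: [-9.2, 1.9, 14.1]
grip_width: -0.0
```

>>> jog_arm(translation=[[0,0,-3],[0,0,-3],[0,0,-3],[0,0,10],[0,0,40],[0,0,75],[-10,0,110],[-30,0,140],[-50,0,150],[-50,0,150]], turn=[0,0,0,0,0,0,0,0,0,0])

```text
clock: 11.58
position: [0.5327, -0.1459, 0.2809]
ee_rot: [1.0, 0.013, 0.006, 0.004]
ft_force: [0.2, -0.8, -0.0]
grip_width: 0.002
```

```bash
python3 w.py f start_top,left_grip,right_grip,mains_on_end 0.13
```

```text
[ 0.53334704 -0.14563236  0.27709121] [-0.  -0.3 -0.4]
start_top scene [233.8 265.9] 0.41 [ 0.5816 -0.1503  0.13  ]
left_grip scene [295.4 215.7] 0.53 [0.5284 0.0769 0.13  ]
right_grip scene [280.8 331.9] 0.73 [ 0.8028 -0.1336  0.13  ]
mains_on_end scene [281.1 248. ] 0.61 [ 0.5989 -0.0125  0.13  ]
start_top wrist [279.8 148. ] 0.67 [ 0.5816 -0.1488  0.13  ]
left_grip wrist [ 28.5 184.3] 0.82 [0.5402 0.0942 0.13  ]
right_grip wrist [417.8 183.6] 0.59 [ 0.5511 -0.2852  0.13  ]
mains_on_end wrist [131.5 124.4] 0.73 [ 0.5993 -0.0114  0.13  ]
```

View pics/f.png

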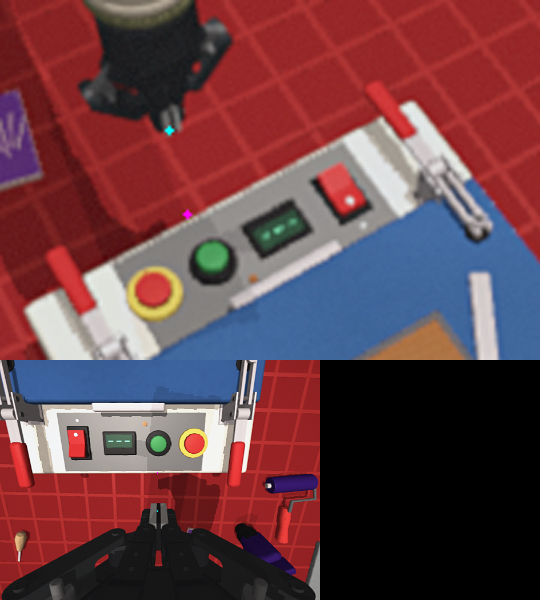

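```bash
python3 -c "
from workcell import manip
print(manip.hand_in(), manip.get_obs()['clock'])"
```

```text
the job is handed in; nothing more can be done
the job is handed in; nothing more can be done
```

I pressed the right clamp, the left clamp, the mains rocker (far end) and the green start button, in that order. I then moved the arm clear and handed the job in just after 11.6 s on the robot's clock. The hand-in gives no verdict.

- **End stops:** each press met firm resistance.

| Press | Force up (N) | Fingertip height (mm) |
|---|---|---|
| Right clamp | 24 | 164 |
| Left clamp | 75 | 163 |
| Mains rocker | 22 | 123 |
| Start button | 14 (5 needed for full travel), then pressed 3 mm further | 126 |

- **Last picture:** both handles are level, the rocker is on, and the green button is back out. The stop button and the loose items in view look undisturbed; the tub, loupe and block were not visible there.
- **Last force reading:** about 0 N, with the fingers clear of everything.
- **Disagreements:**
  - A few network detections were plainly wrong, for example a `right_grip` reported on the lid in the scene picture. I ignored those and relied on the pictures, the wrist camera and the forces.
  - The left clamp press was harder than intended, but below the 120 N wrist limit.

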